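Unlock the sprung tailstock of a stone transfer jig and hold it open

ROBOT

A 6-joint arm with a two-finger parallel gripper is mounted at the origin on the work surface. World frame = base frame: x ahead of the robot, y to its left, z up, the work surface at z = 0. Lengths are in m, angles in rad, forces in N, time in s.
With the tool pointing down it reaches from about 0.275 to 0.875 m from the base axis. Payload 12.5 kg.
Tool frame: the origin (TCP) lies on the centre line of the jaws, within the pads' length; the fingertips stand r.finger_overhang ahead of it and the grasp point (between the pads) lies 3 mm ahead of it (r.finger_overhang is the distance from the TCP to the fingertips, in m); z points along the fingers, y is the direction in which the jaws open and shut (so a half turn about z gives the same grasp; the last joint's range is limited). The gripper opens to 85 mm and grips with 20 to 120 N. Pads are 22 mm wide; open, the fingers measure 114 mm over their backs; the gripper's body (76 mm by 85 mm) begins 54 mm behind the grasp point. The pads swing forward as they close: fully open they stand 13 mm farther back than shut.
Start: joints at [-1.324, 0.351, 1.652, -0, 1.139, -0.085], TCP at [0.179, -0.52, 0.253] pointing down, gripper open.
Joint ranges: [-2.75, 2.75], [-0.79, 2.1], [0.01, 2.65], [-1.57, 4.71], [0.07, 3.14], [-2.87, 2.87]. Speed limits (rad/s): [2.22, 2.22, 2.79, 3.14, 3.14, 3.14].

INTERFACE

Orientations are given as a unit quaternion [x, y, z, w].
In Python, from cell import r, optics gives the robot as it stands. The module is installed in compiled form; this text tells all that it offers. Calls block until the motion is done:
- r.move_to(position, orientation): joint-space move of the TCP to a pose.
- r.move_linear(position, rot=None, vel=0.15): straight line of the TCP; rot=None keeps the orientation; vel is the mean speed in m/s.
- r.set_joints(angles): joint-space move.
- r.set_gripper(opening, squeeze=None): opening from 0.0 (shut) to 1.0 (fully open); squeeze is the grip in N (None keeps the last); returns when the fingers have stopped.
- r.sleep(seconds).
- r.inverse_kinematics(position, orientation): joint angles nearest the present ones, or None.
- optics.get_image(name): name is "scene" or "top"; returns a dict with "pixels" (384x512x3 uint8, red, green, blue), "depth" (384x512 float32, m along the optical axis (not along the pixel's ray), 0 where there is no reading), "fx", "fy", "cx", "cy" (pixels), "D" ([k1, k2, p1, p2, k3] as OpenCV has them; the pictures are not rectified), "camera_from_world" (4x4, takes a point from world to camera coordinates). Camera axes: x right, y down, z forward; pixel columns grow to the right and rows downward; lengths in m; the calibration is good to about 2 mm. A picture is of the moment at which its call begins.
A pose or a line that the arm cannot do raises r.PlanningError and nothing moves.
- r.hand_in(): hands the job in, once; it reports no verdict.
Readings, each from a call of its own:
- r.current_t(): time.
- r.current_q(): joint angles.
- r.current_qvel(): joint speeds.
- r.current_effort(): joint torques, N m.
- r.current_tool_pos(): TCP position.
- r.current_ee_rot(): TCP orientation.
- r.current_contact_force(): force on the tool from outside, world axes, zero at the start.
- r.current_torque(): the same for the moment, N m.
- r.current_opening(): opening from 0.0 (shut) to 1.0 (fully open).
Only numpy, scipy, OpenCV 4.12 (cv2) and the standard library are available. Lean on these libraries where they do the work, as an engineer would, in place of code of your own. Each camera call takes 0.05 s, during which the arm holds its last target.

TASK

I want to load a stone into this transfer jig: pull the red lock pin up out of the bridge of the jig (it is held by a snap detent) and leave it shaft down in the open steel pot. Then take the black handle post, pull the sprung tailstock back until its red pointer stands at the green mark, and finish while holding it there: do not let go, the spring would snap it shut. Leave everything else where it is.

Things in the scene. Friction and masses are not known exactly. Their poses are not given: they have to be found in the camera images.
- jig: transfer jig, fixed: aluminium base plate 300 x 140 x 8 mm with a yellow headstock block (70 mm high) at its +x end and a yellow pin bridge (36 mm along x, 64 mm along y, top 46 mm above the table) centred 85 mm from the origin towards -x. Origin on the table; its x axis is the slide axis, the tailstock opens towards its -x. Its yaw differs between starts
- tailstock (a joint): travel of the brass tailstock block (70 x 56 mm, top 46 mm above the table) in m: 0 = shut (spring home), grows to 0.065 as it is pulled towards the jig's -x. The spring pulls it shut with about 4.5 N at 0, rising 1.5 N per 10 mm. While the lock pin is in, its steel tongue runs against the pin after about 2 mm
- handle (a point): centre of the gripping part of the black square handle post on the tailstock: 20 x 20 mm, faces square to the jig's axes, rising from 46 mm to 99 mm above the table, point at 75 mm. 105 mm from the lock pin when shut; moves with the tailstock
- pointer (a point): tip of the red pointer (4 mm wide) on the tailstock's jig -y side; moves with the tailstock, along the jig's x level with the middle of the handle post
- mark: green mark, 10 mm along the jig's x, 22 mm along y, fixed on the base plate beside the pointer's path, 25 to 50 mm from the shut pointer towards the jig's -x. Origin at its middle: the pointer is at the mark when level with it along the jig's x
- pin_grip (a point): centre of the red round grip of the lock pin (22 mm across, 46 mm tall, over a flange 30 mm across and 5 mm thick, flange underside 28 mm below this point, grip top 23 mm above). The pin stands upright in the bridge, flange on its top; 0.12 kg. Spring balls hold it: it snaps free of them at a straight upward pull of roughly 10 N, then drags until the shaft is out of the bridge, after 40 mm
- pin_tip (a point): lower end of the pin's steel shaft (12 mm across), 65 mm below the grip centre on the pin's axis
- pin: the lock pin as a whole, 88 mm long, origin at the shaft's lower end, z along the pin towards the grip
- pot: open round steel pot, fixed, 84 mm across the rim, 50 mm high, with two small black side handles (to the left and right, reaching about 76 mm from its centre), floor about 5 mm thick; origin at the centre of its underside on the table. It stands to the left or right of the jig
- dop_rack: bystander: wooden block 130 x 45 x 24 mm with five upright metal dops, up to 74 mm high; loose, origin under its centre, long side along its x
- grit_jar: bystander: amber glass jar, 56 mm across, 65 mm high, loose, origin under its centre
- oil_bottle: bystander: white bottle with red cap, 48 mm across, 120 mm high, loose, origin under its centre
- loupe: bystander: black loupe, 34 mm across, 26 mm high, loose, origin under its centre
- screwdriver: bystander: screwdriver 160 mm long, lying, loose, along its x
- spare_lap: bystander: copper lap disc 100 mm across, 12 mm thick, lying loose, origin under its centre
Mind the look-alikes: they are no part of the job. What is shaped like the pin but blue or yellow is not meant.

How it is judged:
On the way, in this order (a step that is already met when the one before it is completed fails the run):
1. the lock pin is drawn right out of the bridge (height (world z) of pin_tip above 0.048 m), for 0.1 s.
2. the pin is left in the pot, released, with the tailstock still shut (horizontal distance between pin_tip and pot below 0.042 m and z of pin_tip in the frame of pot below 0.03 m and horizontal distance between pin_grip and pot below 0.065 m and linear speed of pin below 0.03 m/s and contact force between the fingers and pin below 0.1 N and value of joint tailstock below 0.006 m), for 0.2 s.
At the end, for the whole second after the job is handed in: The pin rests shaft down in the pot, not touched by the gripper; the tailstock is held still by the gripper (over 2 N of contact) with its pointer within 6 mm of the middle of the green mark along the slide, through the last second (horizontal distance between pin_tip and pot below 0.042 m and z of pin_tip in the frame of pot below 0.03 m and horizontal distance between pin_grip and pot below 0.065 m and linear speed of pin below 0.03 m/s and contact force between the fingers and pin below 0.1 N and x of pointer in the frame of mark between -0.006 and 0.006 m and velocity of joint tailstock between -0.005 and 0.005 m/s and contact force between the fingers and tailstock above 2 N); the arm keeps its last pose, push and grip.
It fails at once if a bystander is pushed more than 30 mm or knocked over (distance of any of dop_rack, grit_jar, oil_bottle, loupe, screwdriver, spare_lap from where it was at the start of the episode above 0.03 m or angle between any of dop_rack, grit_jar, oil_bottle, loupe, spare_lap's own z axis and vertical above 0.6 rad).
It also fails if it takes over 51 s, if anything falls off the work surface, if the arm or the gripper's body presses on something with over 40 N, if the wrist force passes 120 N, or if a joint passes its speed limit or range.

## Working session

There is one attempt and no reset: what is moved stays moved. The work goes in short steps, each a Python script; the robot and the scene stay as the last script left them, time stands still between calls to the robot, and variables do not carry over. Pictures are saved under pics/ and viewed, and the job is handed in when it is done.

```bash
mkdir -p pics; ls
python3 - <<'E'
from cell import r, optics
import cv2, numpy as np
for n in("scene","top"):
    d=optics.get_image(n); np.savez(f"{n}0.npz",**d)
    cv2.imwrite(f"pics/{n}0.png",d["pixels"][:,:,::-1])
    print(n,d["fx"],d["fy"],d["cx"],d["cy"],d["D"]);print(np.round(d["camera_from_world"],4))
print(r.current_t(),r.finger_overhang,r.current_ee_rot(),r.current_opening())
E
```

```text
pics
scene 493.6570644823655 493.6570644823655 250.42509988703816 189.55211811980203 [-0.01974392  0.          0.          0.          0.        ]
[[ 0.1565  0.9877  0.0038 -0.0709]
 [ 0.7594 -0.1178 -0.6399 -0.3635]
 [-0.6315  0.103  -0.7685  1.8915]
 [ 0.      0.      0.      1.    ]]
top 480.3291694034811 480.3291694034811 250.85909766754662 192.901186593893 [-0.13027584  0.          0.          0.          0.        ]
[[-0.0202 -0.9996  0.0202 -0.0084]
 [-0.9967  0.0185 -0.0791  0.5589]
 [ 0.0787 -0.0217 -0.9967  1.674 ]
 [ 0.      0.      0.      1.    ]]
0.1 0.022 [ 9.86271753e-01  1.65129494e-01 -5.26971288e-05 -5.25206951e-04] 1.0043953342679925
```

View pics/scene0.png

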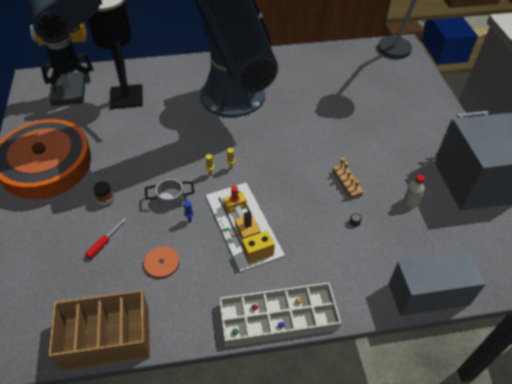

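View pics/top0.png

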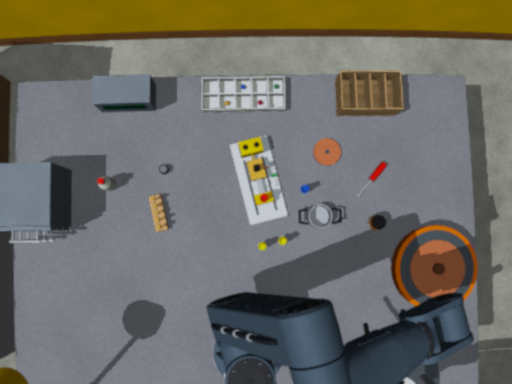

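The top view shows the jig at about (258,180), the red pin at (264,198), the post at (257,168) and the pot at (320,215). The blue pin is at (306,188) and the yellow ones at (263,245) and (283,240). Next I'll zoom in and measure.

```bash
cat > h.py <<'E'
import numpy as np, cv2
def load(n): return dict(np.load(n))
def world(d,u,v,z=None):
    """pixel -> world; by depth, or at height z"""
    K=np.array([[d["fx"],0,d["cx"]],[0,d["fy"],d["cy"]],[0,0,1]],float)
    uv=np.stack([np.ravel(u),np.ravel(v)],-1).astype(float).reshape(-1,1,2)
    n=cv2.undistortPoints(uv,K,np.array(d["D"],float)).reshape(-1,2)
    ray=np.c_[n,np.ones(len(n))]
    T=np.linalg.inv(d["camera_from_world"]);R=T[:3,:3];t=T[:3,3]
    if z is None:
        dep=d["depth"][np.ravel(v).astype(int),np.ravel(u).astype(int)]
        return (ray*dep[:,None])@R.T+t
    w=ray@R.T
    return t+w*((z-t[2])/w[:,2])[:,None]
E
python3 - <<'E'
from h import *
for n,(a,b,c,e) in dict(top=(225,345,130,250),scene=(140,290,140,275)).items():
    d=load(f"{n}0.npz"); p=d["pixels"][c:e,a:b,::-1]
    cv2.imwrite(f"pics/{n}0z.png",cv2.resize(p,None,fx=5 if n=="top" else 4.4,fy=5 if n=="top" else 4.4,interpolation=cv2.INTER_CUBIC))
d=load("top0.npz")
hsv=cv2.cvtColor(d["pixels"],cv2.COLOR_RGB2HSV)
v,u=np.mgrid[:384,:512]
W=world(d,u,v).reshape(384,512,3)
roi=(u>225)&(u<350)&(v>125)&(v<252)
H,S,V=[hsv[...,i].astype(int) for i in range(3)]
def rep(n,m):
    m=m&roi&(d["depth"]>0); P=W[m]
    print(n,m.sum(),"px",u[m].mean().round(1),v[m].mean().round(1),"med",np.median(P,0).round(4),"zmax",P[:,2].max().round(4), "min",P.min(0).round(3),"max",P.max(0).round(3))
rep("red",((H<5)|(H>173))&(S>170)&(V>80)&(u<290))
rep("green",(H>45)&(H<80)&(S>120))
rep("yellow",(H>20)&(H<32)&(S>150)&(v<230))
rep("yellowpins",(H>20)&(H<32)&(S>150)&(v>230))
rep("white",(S<30)&(V>170)&(u<290))
rep("tall",(W[...,2]>0.085))
rep("pot",(W[...,2]>0.042)&(u>295)&(v>200))
E
```

```text
red 21 px 263.9 197.2 med [ 0.5382 -0.0616  0.0943] zmax 0.1024 min [ 0.531 -0.069  0.08 ] max [ 0.545 -0.055  0.102]
green 5 px 273.6 174.6 med [ 0.6227 -0.1037  0.0101] zmax 0.0148 min [ 0.622 -0.107  0.006] max [ 0.626 -0.096  0.015]
yellow 677 px 254.6 162.8 med [ 0.6693 -0.0337  0.0506] zmax 0.1 min [ 0.518 -0.098 -0.004] max [0.764 0.02  0.1  ]
yellowpins 91 px 272.8 242.8 med [ 0.3831 -0.1129  0.0842] zmax 0.0934 min [ 0.361 -0.142 -0.004] max [ 0.402 -0.042  0.093]
white 1616 px 257.1 189.8 med [ 0.5668 -0.0384  0.0061] zmax 0.054 min [ 0.449 -0.144 -0.008] max [0.742 0.052 0.054]
tall 135 px 271.3 200.3 med [ 0.5452 -0.0584  0.0911] zmax 0.1077 min [ 0.366 -0.213  0.085] max [ 0.654 -0.027  0.108]
pot 186 px 319.2 215.4 med [ 0.4733 -0.2522  0.0461] zmax 0.0574 min [ 0.433 -0.334  0.042] max [ 0.514 -0.181  0.057]
```

View pics/top0z.png

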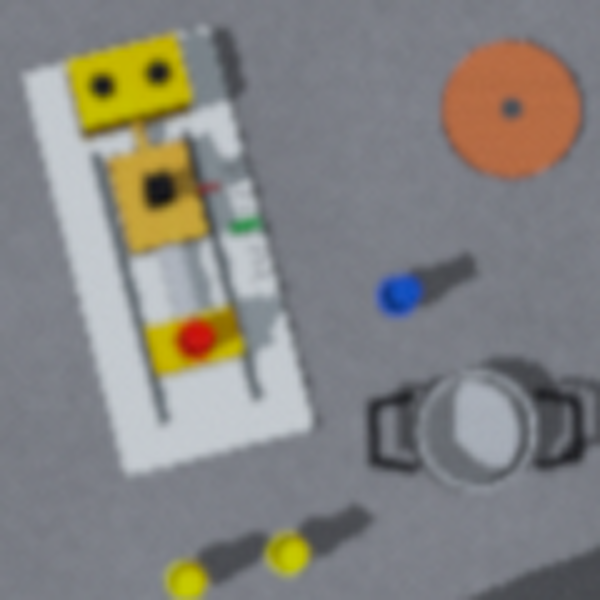

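View pics/scene0z.png

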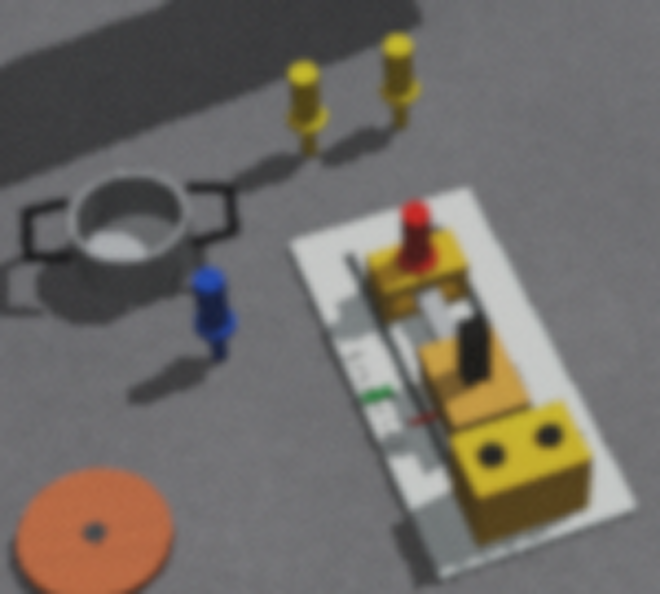

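Run:
```python
from h import *
T=load("top0.npz");S=load("scene0.npz")
zt=lambda x,y:((x+.5)/5-.5+225,(y+.5)/5-.5+130)
zs=lambda x,y:((x+.5)/4.4-.5+140,(y+.5)/4.4-.5+140)
def L(n,t,s,z):
    o=[]
    if t:o.append(world(T,*zt(*t),z)[0])
    if s:o.append(world(S,*zs(*s),z)[0])
    print(n,*[q.round(4) for q in o]); return o
c=[L("c-x-y",(313,428),(290,243),.008),L("c-x+y",(127,474),(470,188),.008),L("c+x+y",(25,72),(636,507),.008),L("c+x-y",(212,25),(440,578),.008)]
for k in (0,1):
    A=[np.array(q[k]) for q in c]; print("centre",np.mean(A,0).round(4),"len",[np.linalg.norm(A[i]-A[(i+1)%4]).round(3) for i in range(4)])
    ax=(A[3]+A[2]-A[0]-A[1]); print("yaw",np.arctan2(ax[1],ax[0]), [np.arctan2(*(A[3]-A[0])[1::-1]),np.arctan2(*(A[2]-A[1])[1::-1])])
L("pin top",(197,337),(417,209),.097)
L("post top",(159,189),(473,325),.099)
L("mark",(244,226),(377,396),.0085)
L("pointer tip",(217,186),(412,421),.01)
L("pointer tip z30",(217,186),(412,421),.03)
L("pot rim c",(476,429),None,.05)
def rim(d):
    pass
# pot rim ellipse from scene: ellipse bounds in zoom
L("pot rim scene",None,(131,213),.05)
# red/green refined, subpixel weighted
for nm,d in(("top",T),("scene",S)):
    p=d["pixels"].astype(float); v,u=np.mgrid[:384,:512]
    roi=(u>225)&(u<350)&(v>125)&(v<252) if nm=="top" else (u>205)&(u<290)&(v>180)&(v<275)
    g=np.clip(p[...,1]-np.maximum(p[...,0],p[...,2])-20,0,None)*roi
    rd=np.clip(p[...,0]-2*p[...,1]-20,0,None)*roi*(p[...,2]<120)
    print(nm,"mark",world(d,(g*u).sum()/g.sum(),(g*v).sum()/g.sum(),.0085)[0].round(4),(g>0).sum())
    print([ (int(a),int(b)) for b,a in np.argwhere(rd>10)])
```

```text
c-x-y [ 0.4778 -0.1472  0.008 ] [ 0.4843 -0.1491  0.008 ]
c-x+y [ 0.4478 -0.0142  0.008 ] [ 0.4526 -0.0131  0.008 ]
c+x+y [0.7374 0.0533 0.008 ] [0.7414 0.0527 0.008 ]
c+x-y [ 0.7695 -0.082   0.008 ] [ 0.7743 -0.0817  0.008 ]
centre [ 0.6081 -0.0475  0.008 ] len [np.float64(0.136), np.float64(0.297), np.float64(0.139), np.float64(0.299)]
yaw 0.22450916731632878 [np.float64(0.2199340686964307), np.float64(0.22910890318105306)]
centre [ 0.6132 -0.0478  0.008 ] len [np.float64(0.14), np.float64(0.296), np.float64(0.138), np.float64(0.298)]
yaw 0.2260883812290083 [np.float64(0.22815014155404856), np.float64(0.2240161346581362)]
pin top [ 0.538  -0.0617  0.097 ] [ 0.5411 -0.0627  0.097 ]
post top [ 0.6388 -0.0381  0.099 ] [ 0.6454 -0.0404  0.099 ]
mark [ 0.6231 -0.1014  0.0085] [ 0.6276 -0.1039  0.0085]
pointer tip [ 0.6521 -0.0827  0.01  ] [ 0.6527 -0.0832  0.01  ]
pointer tip z30 [ 0.6494 -0.0815  0.03  ] [ 0.6664 -0.0846  0.03  ]
pot rim c [ 0.4734 -0.257   0.05  ]
pot rim scene [ 0.4746 -0.2575  0.05  ]
top mark [ 0.6238 -0.1022  0.0085] 18
[(263, 194), (264, 194), (265, 194), (262, 1
[... 197 characters left out ...]
(266, 197), (267, 197), (261, 198), (262, 198), (263, 198), (264, 198), (265, 198), (266, 198), (267, 198), (261, 199), (262, 199), (263, 199), (264, 199), (265, 199), (266, 199), (262, 200), (263, 200), (264, 200), (265, 200)]
scene mark [ 0.6261 -0.104   0.0085] 22
[(233, 186), (234, 186), (232, 187), (233, 187), (234, 187), (235, 187), (236, 187), (232, 188), (233, 188), (234, 188), (235, 188), (236, 188), (232, 189), (233, 189), (234, 189), (235, 189), (236, 189), (232, 190), (233, 190), (234, 190), (235, 190), (236, 190), (233, 191), (234, 191), (235, 191), (236, 191), (237, 198), (238, 198), (235, 199), (236, 199), (237, 199), (234, 200), (235, 200), (236, 200), (237, 200), (235, 201)]
```

Measurements, averaged over both cameras:

| Item | Position | Check |
|---|---|---|
| Pin | (0.5395, -0.062) | – |
| Post | (0.642, -0.039) | 105 mm from pin, as given |
| Jig yaw | ≈ 0.225 | – |
| Pot | (0.474, -0.257) | – |
| Mark | about 31 mm from the pointer | within 25–50 mm |

Next I'll grasp the pin.

```bash
cat >> h.py <<'E'
YAW=0.2253
Q=[np.cos(YAW/2),np.sin(YAW/2),0,0]
def snap(optics,tag,t=(225,345,130,250),s=(140,290,140,275)):
    for n,(a,b,c,e) in dict(top=t,scene=s).items():
        d=optics.get_image(n); np.savez(f"{n}{tag}.npz",**d)
        cv2.imwrite(f"pics/{n}{tag}.png",cv2.resize(d["pixels"][c:e,a:b,::-1],None,fx=4.4,fy=4.4,interpolation=cv2.INTER_CUBIC))
E
python3 - <<'E'
from h import *
from cell import r,optics
r.move_to([.5395,-.062,.20],Q)
print(r.current_t(),r.current_q())
r.move_linear([.5395,-.062,.082],vel=.1)   # grasp point 0.079
print(r.current_tool_pos(),r.current_contact_force())
r.set_gripper(0.0,squeeze=60)
print(r.current_opening(),r.current_contact_force(),r.current_t())
snap(optics,"1")
E
```

```text
2.2 [-2.01455380e-01  4.00208289e-01  1.72339838e+00 -1.36568783e-04
  1.01788337e+00  1.14497734e+00]
[ 0.53982351 -0.06205839  0.08255134] [ 0.18082126 -0.19824925 -0.37378399]
0.2378994295150052 [ 1.14236031 -5.05343331  1.81014039] 4.1417
```

View pics/scene1.png

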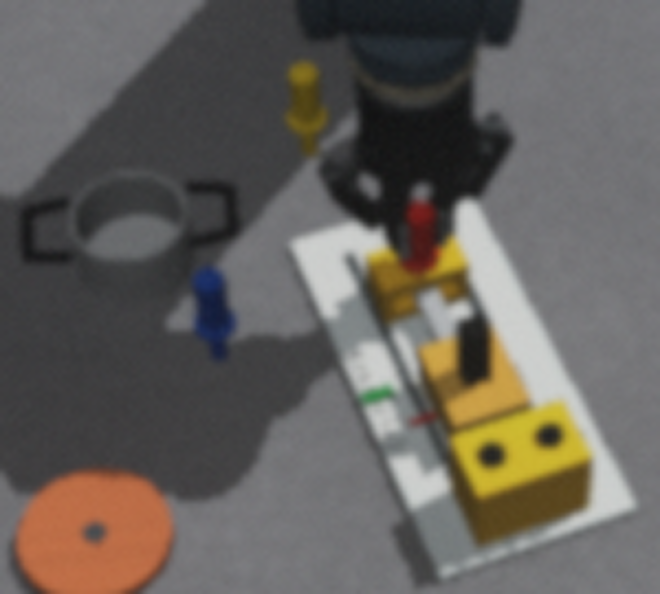

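Run:
```python
from h import *
for n,(a,b,c,e) in dict(scene=(205,265,165,215),top=(235,300,150,230)).items():
    d=load(n+"1.npz")
    cv2.imwrite(f"pics/{n}1z.png",cv2.resize(d["pixels"][c:e,a:b,::-1],None,fx=8,fy=8,interpolation=cv2.INTER_CUBIC))
```

```text
(no output)
```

View pics/scene1z.png

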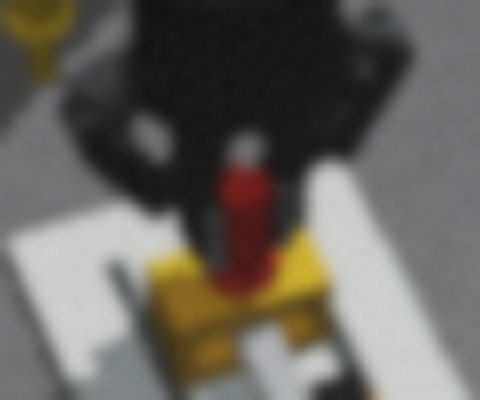

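View pics/top1z.png

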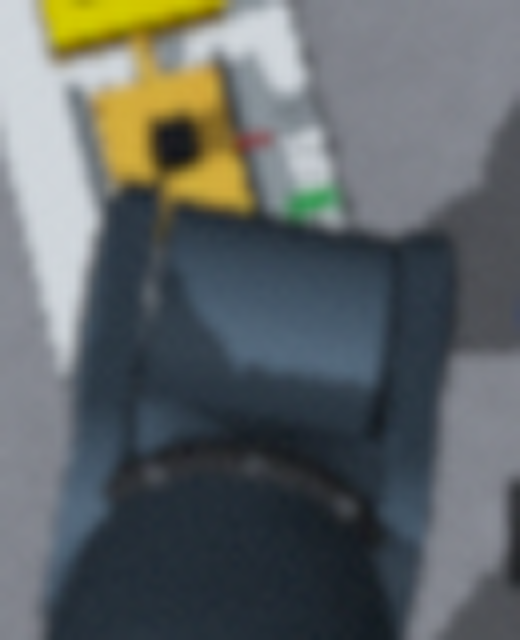

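Both fingers sit either side of the red grip, at about (210,235) and (290,215) in the zoomed scene picture. The grasp is good, so I'll pull.

Run:
```python
from h import *
from cell import r,optics
r.set_gripper(0.0,squeeze=80)
p=r.current_tool_pos()
for z,v in((.095,.04),(.135,.06),(.19,.12)):
    r.move_linear([.5395,-.062,z],vel=v)
    print(z,r.current_tool_pos().round(4),r.current_contact_force().round(2),round(r.current_opening(),3))
print(r.current_t())
snap(optics,"2")
```

```text
0.095 [ 0.5395 -0.0626  0.0953] [-1.38 -7.05  3.31] 0.239
0.135 [ 0.5393 -0.0618  0.1347] [-0.14 -0.4  -0.3 ] 0.237
0.19 [ 0.5392 -0.0619  0.1894] [-0.72  0.58 -0.9 ] 0.239
6.3583
```

View pics/scene2.png

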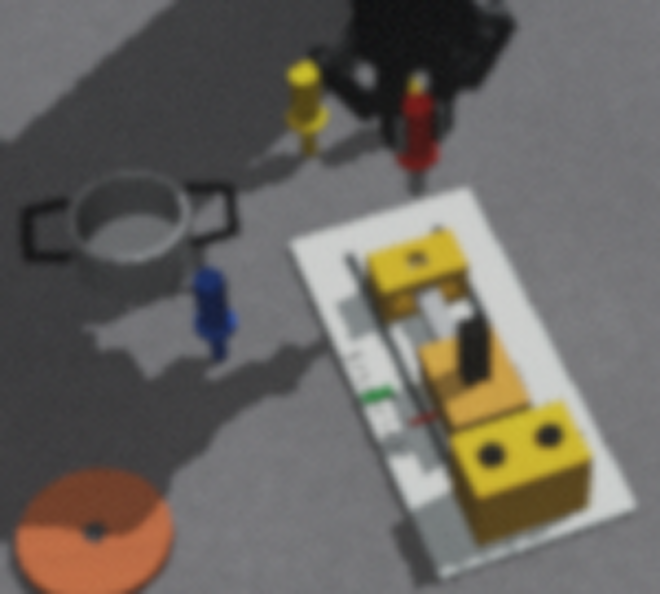

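The pin is out: the bare hole shows at (417,259) and the pin hangs from the gripper. I'll check for slip, then carry it to the pot.

Run:
```python
from h import *
from cell import r,optics
d=load("scene2.npz"); M=d["camera_from_world"]
for z in(.204,.155):
    c=M@[.541,-.0628,z,1]; print(z,((c[0]/c[2]*d["fx"]+d["cx"]-140)*4.4).round(),((c[1]/c[2]*d["fy"]+d["cy"]-140)*4.4).round())
r.move_linear([.4735,-.2575,.19],vel=.2)
# tip should be at about 0.082-0.074... : tcp z - 0.0735
r.move_linear([.4735,-.2575,.11],vel=.12)
print(r.current_tool_pos(),r.current_contact_force(),r.current_t())
snap(optics,"3")
```

```text
0.204 412.0 99.0
0.155 413.0 150.0
[ 0.47390116 -0.25756519  0.11059463] [-0.16594014  0.7595928  -1.1155019 ] 8.4583
```

View pics/scene3.png

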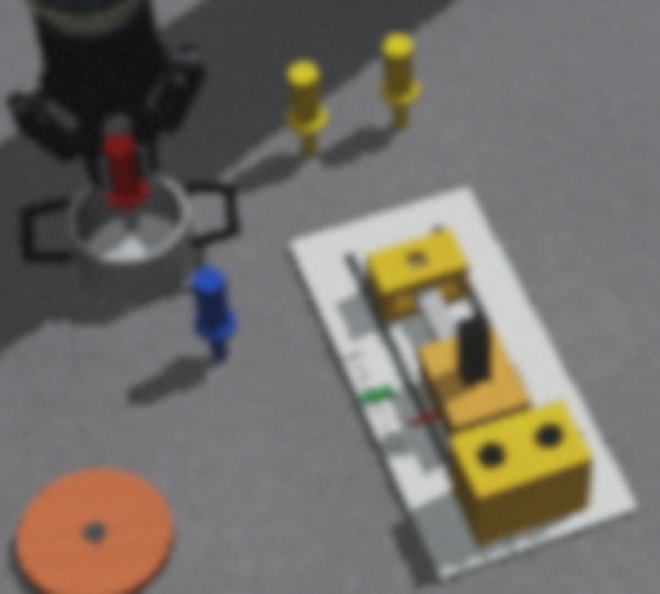

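The pin hangs over the pot centre with its shaft at (130,225). I'll lower it until it touches the floor.

Run:
```python
from h import *
from cell import r,optics
f0=r.current_contact_force()[2]
r.move_linear([.4735,-.2575,.085],vel=.08)
for z in np.arange(.083,.0735,-.0015):
    r.move_linear([.4735,-.2575,z],vel=.02)
    f=r.current_contact_force(); print(z.round(4),r.current_tool_pos().round(4),f.round(2))
    if f[2]-f0>2.5: break
print(r.current_t())
snap(optics,"4")
```

```text
0.083 [ 0.4736 -0.2576  0.0832] [ 0.53 -0.75 -1.08]
0.0815 [ 0.4735 -0.2575  0.0815] [-0.61  0.37 -1.23]
0.08 [ 0.4735 -0.2575  0.0799] [ 0.48  0.43 -0.84]
0.0785 [ 0.4734 -0.2575  0.0784] [-0.09 -0.37 -0.95]
0.077 [ 0.4739 -0.2577  0.078 ] [-2.19  1.14 11.72]
10.2667
```

View pics/scene4.png

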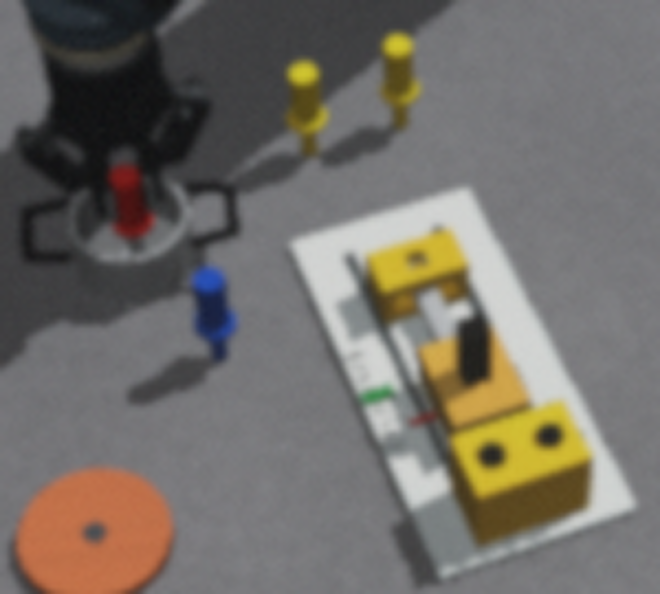

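Floor contact came at TCP z of 0.078, as predicted (0.0785). I'll ease off, open and rise.

Run:
```python
from h import *
from cell import r,optics
r.move_linear([.4735,-.2575,.0783],vel=.02)
r.set_gripper(0.7)
r.sleep(.3)
r.move_linear([.4735,-.2575,.19],vel=.12)
print(r.current_opening(),r.current_contact_force(),r.current_t())
r.move_to([.642,-.039,.19],Q)
print(r.current_tool_pos(),r.current_t())
snap(optics,"5")
```

```text
0.6970023587728248 [ 0.10913989 -0.15851534 -0.03244502] 12.4583
[ 0.64153649 -0.04011739  0.18981993] 13.525
```

View pics/scene5.png

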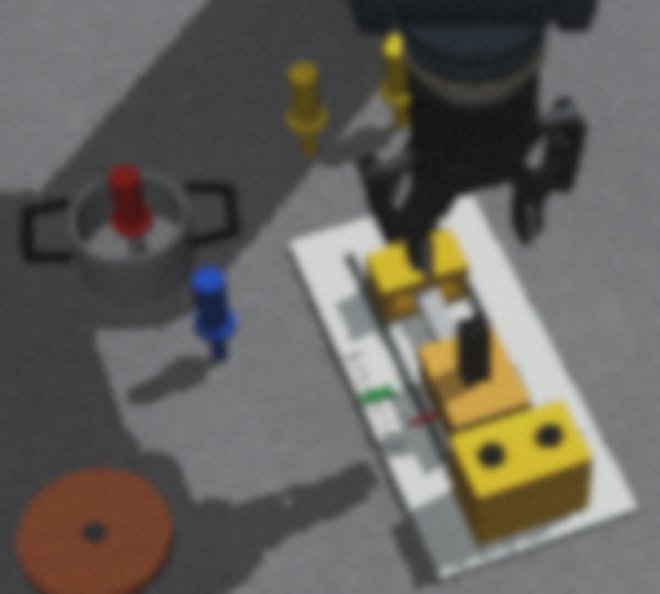

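View pics/top5.png

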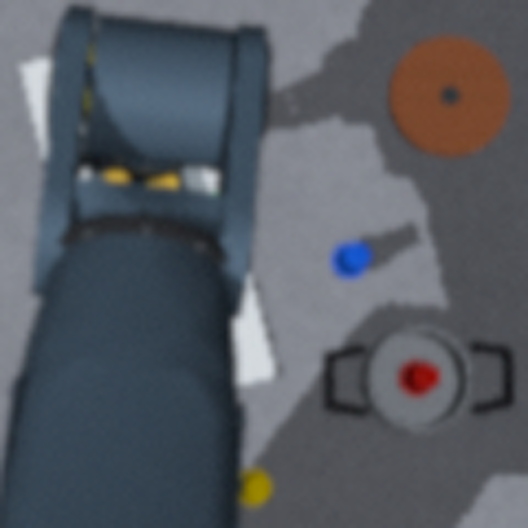

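The red pin stands upright in the pot, at (418,377) in the top view and (130,205) in the scene view. Now the post.

Run:
```python
from h import *
from cell import r,optics
r.move_linear([.642,-.0393,.11],vel=.1)
print(r.current_contact_force().round(2))
r.move_linear([.642,-.0393,.078],vel=.06)
print(r.current_tool_pos().round(4),r.current_contact_force().round(2))
r.set_gripper(0.0,squeeze=90)
print(r.current_opening(),r.current_tool_pos().round(4),r.current_contact_force().round(2),r.current_t())
snap(optics,"6")
```

```text
[ 0.2  -0.46 -0.11]
[ 0.6421 -0.0393  0.078 ] [-0.87  0.03  1.52]
0.22223324424393817 [ 0.6424 -0.0404  0.0787] [ 0.4  -6.74  2.37] 15.7
```

View pics/scene6.png

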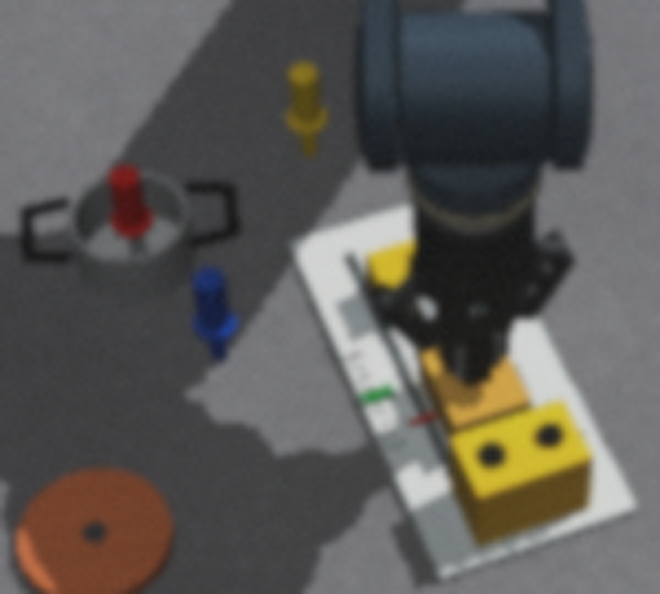

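Run:
```python
from h import *
from cell import r,optics
e=np.array([-np.cos(YAW),-np.sin(YAW),0]); p0=np.array([.6422,-.0400,.078])
for s in(.010,.020,.031):
    r.move_linear(p0+s*e,vel=.03)
    p=r.current_tool_pos(); print(s,((p-p0)@e).round(4),r.current_contact_force().round(2),round(r.current_opening(),3))
r.sleep(.3)
p=r.current_tool_pos(); print(p.round(4),((p-p0)@e).round(4),r.current_contact_force().round(2),r.current_t())
snap(optics,"7")
for n,(a,b,c,e) in dict(scene=(205,265,210,260),top=(235,300,150,220)).items():
    d=load(n+"7.npz")
    cv2.imwrite(f"pics/{n}7z.png",cv2.resize(d["pixels"][c:e,a:b,::-1],None,fx=8,fy=8,interpolation=cv2.INTER_CUBIC))
```

```text
0.01 0.0089 [ 6.43 -0.85 -0.94] 0.225
0.02 0.0187 [ 6.78 -1.87 -2.96] 0.223
0.031 0.0295 [ 9.33 -1.37 -4.21] 0.222
[ 0.6137 -0.0472  0.0787] 0.0294 [ 9.5  -1.07 -3.98] 17.5833
```

View pics/scene7z.png

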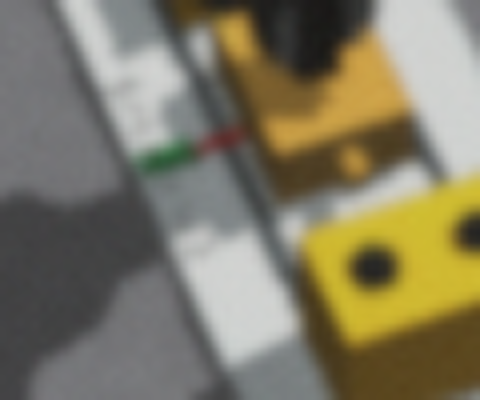

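View pics/top7z.png

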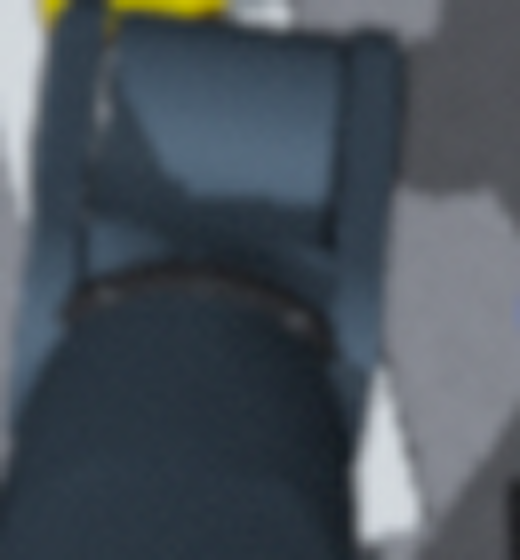

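View pics/scene7.png

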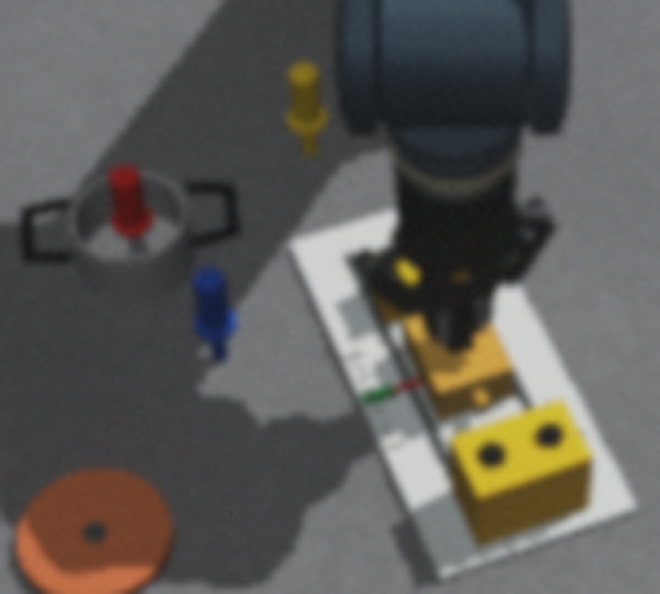

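Run:
```python
from h import *
d=load("scene7.npz")
p=d["pixels"].astype(float); v,u=np.mgrid[:384,:512]
roi=(u>215)&(u<245)&(v>220)&(v<236)
e=np.array([np.cos(YAW),np.sin(YAW)])
g=np.clip(p[...,1]-np.maximum(p[...,0],p[...,2])-12,0,None)*roi
rd=np.clip(p[...,0]-np.maximum(p[...,1],p[...,2])-20,0,None)*roi*(p[...,1]<p[...,2]*1.35)
for n,m in(("g",g),("r",rd)): print(n,(m>0).sum(),[(m*u).sum()/m.sum(),(m*v).sum()/m.sum()])
c=lambda m,z:world(d,(m*u).sum()/m.sum(),(m*v).sum()/m.sum(),z)[0,:2]
for z in(.009,.012,.015):print(z,((c(rd,z)-c(g,.0085))@e).round(4), (c(rd,z)-c(g,.0085)).round(4))
# travel of pointer by comparison with stage 0
d0=load("scene0.npz");p0=d0["pixels"].astype(float);roi0=(u>228)&(u<245)&(v>228)&(v<242)
rd0=np.clip(p0[...,0]-np.maximum(p0[...,1],p0[...,2])-20,0,None)*roi0*(p0[...,1]<p0[...,2]*1.35)
print((rd0>0).sum(),(c(rd0,.012)-c(rd,.012))@e,(c(rd0,.012)-c(g,.0085))@e)
```

```text
g 24 [np.float64(225.4047619047619), np.float64(229.04365079365078)]
r 14 [np.float64(232.57051282051282), np.float64(226.94230769230768)]
0.009 0.0011 [-0.004   0.0222]
0.012 0.0031 [-0.0019  0.022 ]
0.015 0.0051 [0.0003 0.0218]
12 0.029743402241201228 0.03284453272939822
```

Run:
```python
from h import *
d=load("top0.npz");p=d["pixels"].astype(float); v,u=np.mgrid[:384,:512]
e=np.array([np.cos(YAW),np.sin(YAW)])
g=np.clip(p[...,1]-np.maximum(p[...,0],p[...,2])-12,0,None)*((u>268)&(u<280)&(v>168)&(v<180))
rd=np.clip(p[...,0]-np.maximum(p[...,1],p[...,2])-15,0,None)*((u>264)&(u<273)&(v>162)&(v<172))*(p[...,1]<p[...,2]*1.35)
c=lambda m,z:world(d,(m*u).sum()/m.sum(),(m*v).sum()/m.sum(),z)[0,:2]
for n,m in(("g",g),("r",rd)): print(n,(m>0).sum(),[(m*u).sum()/m.sum(),(m*v).sum()/m.sum()])
for z in(.009,.012,.015,.02):print(z,((c(rd,z)-c(g,.0085))@e).round(4))
```

```text
g 23 [np.float64(273.63125), np.float64(174.58541666666667)]
r 7 [np.float64(265.68518518518516), np.float64(167.35185185185185)]
0.009 0.032
0.012 0.0317
0.015 0.0313
0.02 0.0308
```

The top view puts the total needed at about 31.6 mm. The tailstock has travelled about 29.6 mm, and the scene view gives +1 to +3 mm remaining, so the two agree. I'll pull 2 mm more, check, and hand in.

Run:
```python
from h import *
from cell import r,optics
e=np.array([-np.cos(YAW),-np.sin(YAW),0]); p0=np.array([.6422,-.0400,.078])
r.move_linear(p0+.0331*e,vel=.02)
r.sleep(.6)
p=r.current_tool_pos(); print(p.round(4),((p-p0)@e).round(4),r.current_contact_force().round(2),r.current_opening())
r.sleep(.6); p2=r.current_tool_pos(); print(p2-p,r.current_t())
snap(optics,"8")
d=load("scene8.npz")
pp=d["pixels"].astype(float); v,u=np.mgrid[:384,:512]
roi=(u>215)&(u<245)&(v>220)&(v<236)
g=np.clip(pp[...,1]-np.maximum(pp[...,0],pp[...,2])-12,0,None)*roi
rd=np.clip(pp[...,0]-np.maximum(pp[...,1],pp[...,2])-20,0,None)*roi*(pp[...,1]<pp[...,2]*1.35)
c=lambda m,z:world(d,(m*u).sum()/m.sum(),(m*v).sum()/m.sum(),z)[0]
for z in(.009,.012,.015):print(z,-((c(rd,z)-c(g,.0085))[:2]@e[:2]).round(4))
```

```text
[ 0.6117 -0.0477  0.0787] 0.0314 [ 8.23 -1.47 -3.43] 0.2217714714492714
[-6.84779050e-06  3.44858815e-05  8.13973440e-06] 19.1417
0.009 -0.0013
0.012 0.0007
0.015 0.0028
```

View pics/scene8.png

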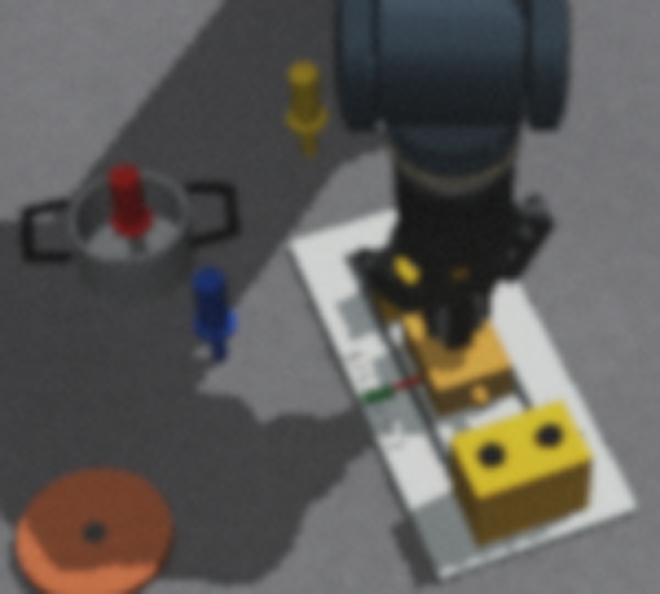

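The pointer at (408,383) is level with the mark at (378,396). The arm is still and the pin stands in the pot, so I'll hand in.

```bash
python3 -c "
from cell import r
r.hand_in(); print(r.current_t(), r.current_tool_pos(), r.current_contact_force())"
```

```text
the job is handed in; nothing more can be done
the job is handed in; nothing more can be done
```

I pulled the red lock pin out of the bridge and left it standing shaft down in the pot. Then I gripped the handle post, drew the tailstock back about 31.4 mm and handed in at about 19 s, still holding it.

- **Pointer:** the last picture put it within about −1 to +3 mm of the middle of the mark; the spread comes from not knowing the pointer's height exactly. My best estimate is about +0.7 mm, and the top view's earlier estimate of 31.6 mm total agrees.
- **Hold:** the arm drifted less than 0.05 mm over 0.6 s. The spring's pull read about 8 N at the wrist, and the grip opening stayed steady.
- **Pin and bystanders:** in the last scene close-up the pin was upright in the pot and the copper lap hadn't moved. The other bystanders were outside that picture, but the arm's path stayed clear of them.
- **Disagreements:** the two cameras differed by up to about 6 mm in x, so I averaged them. In the last pictures the arm hid the pointer from the top camera, so the final pointer check rests on the scene camera alone. `r.hand_in()` gave no verdict.

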